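Lock the casting flask and slide it to the fill notch

ROBOT

A 6-joint arm with a two-finger parallel gripper is mounted at the origin on the work surface. World frame = base frame: x ahead of the robot, y to its left, z up, the work surface at z = 0. Lengths are in m, angles in rad, forces in N, time in s.
With the tool pointing down it reaches from about 0.35 to 0.975 m from the base axis. Payload 4.9 kg.
Tool frame: the origin (TCP) lies on the centre line of the jaws, within the pads' length; the fingertips stand 25 mm ahead of it and the grasp point (between the pads) lies 6 mm ahead of it; z points along the fingers, y is the line along which they close (so a half turn about z gives the same grasp; the last joint's range is limited). The gripper opens to 85 mm and grips with 20 to 120 N. Pads are 22 mm wide; open, the fingers measure 114 mm over their backs; the gripper's body (76 mm by 85 mm) begins 54 mm behind the grasp point. The pads swing forward as they close: fully open they stand 13 mm farther back than shut.
Start: joints at [1.006, 0.053, 1.613, -0, 1.476, -0.119], TCP at [0.269, 0.564, 0.256] pointing down, gripper open.
Joint ranges: [-3.01, 3.01], [-1.01, 2.22], [0.06, 2.58], [-1.02, 4.17], [0.09, 2.62], [-3.14, 3.14]. Speed limits (rad/s): [2.57, 2.57, 3.14, 3.14, 3.14, 3.14].

INTERFACE

Orientations are given as a unit quaternion [w, x, y, z].
In Python, from plant import state, grab_frame, get_calibration, job gives the robot as it stands. The module is installed in compiled form; this text tells all that it offers.
- The arm moves only by the tool move_arm, never from a script. Its argument "targets" is a list that holds one entry, the list of rows, each a list of 5 numbers: the opening in per cent of the stroke, from 0 (shut) to 100 (fully open), then the shift along the tool's x, y, z as a fraction of full scale, then the turn about the tool's z as a fraction of full scale. A call has 1 to 5 rows; each row shifts and turns the commanded pose from where the row before left it, along the tool's axes as they then stand; what a row does not reach is not made up. Full scale, the value 1, is 0.6 m for a shift and 6 degrees for a turn. A row lasts 1/12 s, in which the tool goes at most 41.7 mm and 7.16 degrees, less where a joint would pass 70% of its speed; a pose out of reach is approached as far as the arm can. A call with a number of a shift or a turn outside -1 to 1 is refused whole. A call with a gripper value outside its range is refused whole. The fingers move at their own pace and stop on an object; the grip force is fixed at half the most. Time passes only in rows, so rows that do not move let the fingers close. It gives the time, the measured TCP pose, the force, the opening and the grip force at its end, in the units of the state.
- state(): the state, without advancing time (a new reading comes with each control period).
- grab_frame(name): name is "scene" or "top" or "wrist"; returns the picture (420x560x3 uint8, red, green, blue); there is no depth.
- get_calibration(name): a dict with "vertical_fov" (degrees; the focal length in pixels is half the picture's height over the tangent of half this angle, whatever the lens; pixels are square), "cx", "cy" (the principal point, pixels), "R" (3x3) and "t" (3): a world point X has camera coordinates R X + t. Camera axes: x right, y down, z forward; pixel columns grow to the right and rows downward; lengths in m; the calibration is good to about 2 mm. A picture is of the moment at which its call begins: read the wrist's pose just before it. get_calibration takes no time and is no camera call; for the wrist camera it gives the pose at the moment of the call.
- job.job_done(): hands the job in; it is judged then, once.
The state is a dict: "time": time; "joint_pos": joint angles; "joint_vel": joint speeds; "joint_efforts": joint torques, N m; "tool_pos": TCP position; "tool_rot": TCP orientation; "contact_force": force on the tool from outside, world axes, zero at the start; "ft_torque": the same for the moment, N m; "gripper_width": opening from 0.0 (shut) to 1.0 (fully open); "grasp_force": force on a finger pad.
Only numpy, scipy, OpenCV 4.12 (cv2) and the standard library are available. Lean on these libraries where they do the work, as an engineer would, in place of code of your own. Each camera call takes 0.05 s, during which the arm holds its last target. There are 200 camera calls.

TASK

Get the small casting flask on the sliding carriage ready for filling. First, with the carriage left where it stands, turn the closing ring on top of the flask clockwise (seen from above) all the way to its locked mark, where it stops; then take the carriage by its upright black knob and slide it along the rail towards the nozzle until you feel its spring ball drop into the notch of the index bar. Finish right there, carriage at rest with the ball seated in the notch and the gripper still holding the knob; do not let go, and leave the other things on the table where they are.

Things in the scene. Friction and masses are not known exactly. Their poses are not given: they have to be found in the camera images.
- rail: Fixed steel base plate 212 x 700 x 10 mm with two guide rails and a grey end block at each end. Origin on the table surface, on the rails' centre line, midway along. Its y axis runs along the rails, towards the notch: the sliding direction; its x axis points to the side of the index bar. Place and yaw vary.
- carriage_mid (a point): Centre of the carriage's top, 44 mm above the table. The carriage is an aluminium plate 100 x 240 mm (240 along the rail); it slides level, never turns or lifts, and drags with about 1 N. On its centre line stand the flask, 65 mm to the rail's +y of this point, and the knob, 85 mm to -y.
- carriage (a joint): Position of the carriage along the rail in m: 0 at one end stop, 0.30 at the other, growing along the rail's +y. It starts between 0 and 0.06; the notch lies at 0.18 to 0.26, with free travel beyond it.
- knob: Round upright black knob fixed on the carriage: grip 26 mm in diameter, from 12 to 52 mm above this origin, on a short 18 mm neck. Origin on the knob's axis at its foot, on the carriage's top (44 mm above the table). Its y axis is the sliding direction.
- ring_centre (a point): Point on the upright axis of the closing ring at its mid height, 101 mm above the table. The ring is a knurled aluminium band, 60 mm outside diameter, 22 mm high (90 to 112 mm above the table), captive round the top of the grey flask, whose jacket below it is 52 mm in diameter and whose flat lid stands 3 mm above it. It moves with the carriage.
- ring_pointer (a point): Outer end of the small pointer lug on the ring, 8 mm wide, 12 mm high, standing out 15 mm beyond the ring (45 mm from the axis). When locked it points along the rail's +x, in line with the black stroke on the lid and the black rib down the jacket.
- ring (a joint): Angle of the closing ring in rad, growing clockwise seen from above: 0 fully loose, 1.25 at the locked mark, which is a hard stop. It starts between 0 and 0.35. It turns stiffly (about 0.1 N m) and stays where it is left.
- plunger (a point): Axis of the spring ball, a 10 mm steel ball under an upright steel housing on the carriage's +x side, rolling on the index bar. Fixed to the carriage: 85 mm to the rail's +x and 85 mm to +y of the knob's axis. This point is where the ball's centre is when out of the notch, 27 mm above the table.
- index_bar: Fixed steel bar 20 mm wide, 12 mm high, 574 mm long, lying on the base plate parallel to the rails, 85 mm to their +x side, with one V notch across it, 14 mm wide at the top: the notch. Origin on its underside at the middle of the notch; y axis along the rail's y. Its place along the rail varies.
- notch (a point): Middle of the notch, level with the bar's top, 22 mm above the table. The ball drops in when plunger and notch are in line along the rail. From up to about 5 mm off it pulls the carriage home by itself if the knob is let loose a little; held fast, the carriage stays where the gripper has it. Pulling it out either way takes some 7 N in all.
- nozzle (a point): Tip of the fixed filling nozzle (22 mm in diameter), 135 mm above the table, over the flask's place when the ball is in the notch. It hangs from a pipe 205 mm above the table that runs to an upright post, 115 mm to the rail's +x and 45 mm to +y of the nozzle.
- jar: Bystander: amber jar, 72 mm diameter, 85 mm high; origin under its centre.
- tape: Bystander: roll of tape lying flat, 90 mm diameter, 24 mm high.
- brush: Bystander: brush 200 mm long, 20 mm high, lying flat along and near the robot's side of the rail.
- spatula: Bystander: spatula 280 mm long, 20 mm high, lying flat along and near the robot's side of the rail.
- spare_flask: Bystander: an idle flask with its ring, standing on the table, not on the carriage; 64 mm diameter, 83 mm high.
- cup: Bystander: white cup, 72 mm diameter, 80 mm high.

How it is judged:
On the way, in this order (a step that is already met when the one before it is completed fails the run):
1. the closing ring is turned to its locked mark while the carriage is still where it started (within 30 mm) (value of joint ring above 1.15 rad and distance of knob from where it was at the start of the episode below 0.03 m), for 0.2 s.
2. the carriage is slid until the ball is in the notch, the ring still locked (y of plunger in the frame of index_bar between -0.004 and 0.004 m and value of joint ring above 1.15 rad), for 0.2 s.
At the end, for the whole second after the job is handed in: The ring is locked (joint above 1.15 rad of 1.25), the spring ball is seated (plunger within 4 mm of the middle of the notch along the bar), the carriage is at rest (below 10 mm/s) and the fingers still hold the knob (contact force above 4 N) (all of step 2 and contact force between the fingers and knob above 4 N and velocity of joint carriage between -0.01 and 0.01 m/s); the arm keeps its last pose, push and grip.
It fails at once if a bystander is pushed away or knocked over (moved by more than 30 mm) (distance of any of jar, tape, brush, spatula, spare_flask, cup from where it was at the start of the episode above 0.03 m).
It also fails if it takes over 51 s, if anything falls off the work surface, if the arm or the gripper's body presses on something with over 40 N, if the wrist force passes 120 N, or if a joint passes its speed limit or range.

## Working session

There is one attempt and no reset: what is moved stays moved. The work goes in short steps, Python scripts to look and compute and a tool call to move; the robot and the scene stay as the last step left them, time stands still between calls to the robot, and variables do not carry over. Pictures are saved under pics/ and viewed, at most 10 in all, crops included, and the job is handed in when it is done.

Besides the shell and the picture viewer there is one more tool, called after ">>>" as name([rows], argument=value, ...), one row to a line, values as JSON. move_arm: Moves the arm, as the interface text tells. Shift numbers are shares of 0.6 m and turn numbers shares of 6 degrees, none past 1 either way. Its arguments: {"type":"object","properties":{"targets":{"type":"array"}},"required":["targets"]}

```bash
mkdir -p pics; cat > h.py <<'E'
import numpy as np, cv2
from plant import state, grab_frame, get_calibration, job
def snap(n,f):
    c=get_calibration(n); im=grab_frame(n); cv2.imwrite('pics/'+f,im[:,:,::-1]); np.savez('pics/'+f+'.npz',**{k:np.array(v) for k,v in c.items()}); return im,c
def ray(c,u,v,z):
    f=210/np.tan(np.radians(float(c['vertical_fov']))/2); R=np.array(c['R']);t=np.array(c['t'])
    d=R.T@np.array([(u-float(c['cx']))/f,(v-float(c['cy']))/f,1]); o=-R.T@t
    return o+d*(z-o[2])/d[2]
def proj(c,X):
    f=210/np.tan(np.radians(float(c['vertical_fov']))/2); p=np.array(c['R'])@np.array(X)+np.array(c['t']); return p[:2]/p[2]*f+[float(c['cx']),float(c['cy'])]
E
python3 - <<'E'
from h import *
for n in('top','scene'):
    im,c=snap(n,n+'1.png'); print(n,c)
s=state();print(s['time'],s['tool_pos'],s['tool_rot'])
E
```

```text
top {'vertical_fov': 48.632495263767886, 'cx': 275.6839284046693, 'cy': 203.09143916477763, 'R': array([[-0.02596396, -0.99961869,  0.00939936],
       [-0.98066342,  0.02364492, -0.19426832],
       [ 0.19397199, -0.01426159, -0.9809034 ]]), 't': array([0.02331918, 0.5730324 , 0.92519606])}
scene {'vertical_fov': 53.04986059050884, 'cx': 276.8940880625836, 'cy': 212.75093754764805, 'R': array([[ 0.63227224,  0.77473873, -0.0034224 ],
       [ 0.5937949 , -0.48743007, -0.6401715 ],
       [-0.49763384,  0.40273046, -0.76822441]]), 't': array([-0.34985425, -0.25985922,  1.10771066])}
0.1 [0.26919758 0.56346835 0.25515726] [-3.35076808e-04  2.21080393e-01  9.75255126e-01 -8.87213486e-04]
```

View pics/top1.png

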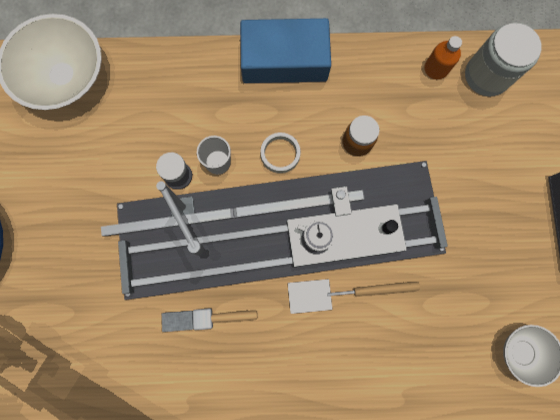

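View pics/scene1.png

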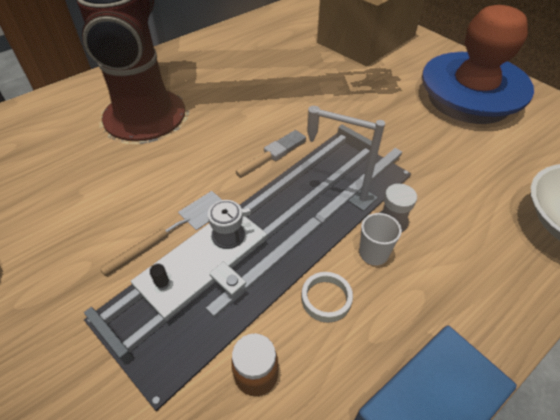

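The top view shows the carriage with ring at about (319,237), knob at (390,227), and notch at (234,213). The nozzle tip is near (195,246). I'll enlarge it for pointer detail.

```bash
python3 - <<'E'
from h import *
im=cv2.imread('pics/top1.png')[165:265,220:420]
cv2.imwrite('pics/crop1.png',cv2.resize(im,None,fx=4,fy=4,interpolation=cv2.INTER_CUBIC))
c=np.load('pics/top1.png.npz')
for n,u,v,z in [('lid',319,236,.115),('knobtop',390,227,.096),('notch',234,213,.022),('corner',121,206,.01),('corner',424,165,.01),('corner',127,294,.01),('corner',443,247,.01),('brush',255,316,.02),('spat',420,288,.02),('noz',195,247,.135)]: print(n,ray(c,u,v,z).round(4))
E
```

```text
lid [ 0.4941 -0.0732  0.115 ]
knobtop [ 0.5111 -0.2187  0.096 ]
notch [0.5604 0.0997 0.022 ]
corner [0.5842 0.3491 0.01  ]
corner [ 0.6621 -0.3285  0.01  ]
corner [0.3934 0.3291 0.01  ]
corner [ 0.4762 -0.3537  0.01  ]
brush [0.3412 0.0579 0.02  ]
spat [ 0.3897 -0.2927  0.02  ]
noz [0.4765 0.1655 0.135 ]
```

View pics/crop1.png

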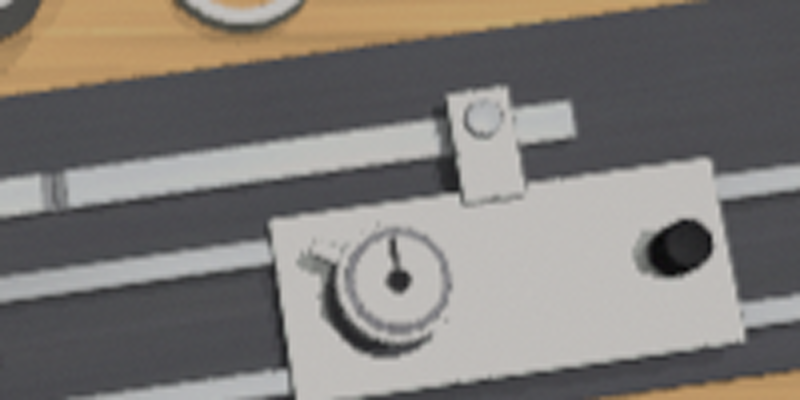

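>>> move_arm([
  [[100, -0.046, -0.046, -0.015, 0], [100, -0.046, -0.046, -0.015, 0], [100, -0.046, -0.046, -0.015, 0], [100, -0.046, -0.046, -0.015, 0], [100, -0.046, -0.046, -0.015, 0]],
])

```text
time: 0.52
tool_pos: [0.3344, 0.3781, 0.301]
tool_rot: [-0.0, 0.221, 0.975, -0.0]
contact_force: [0.9, 0.7, 0.2]
gripper_width: 1.0
grasp_force: 0.0
```

>>> move_arm([
  [[100, -0.048, -0.048, 0, 0], [100, -0.048, -0.048, 0, 0], [100, -0.048, -0.048, 0, 0], [100, -0.048, -0.048, 0, 0], [100, -0.048, -0.048, 0, 0]],
])

```text
time: 0.93
tool_pos: [0.4022, 0.186, 0.301]
tool_rot: [0.0, 0.221, 0.975, 0.0]
contact_force: [0.9, -0.7, -0.0]
gripper_width: 0.997
grasp_force: 0.0
```

>>> move_arm([
  [[100, -0.048, -0.048, 0, 0], [100, -0.048, -0.048, 0, 0], [100, -0.048, -0.048, 0, 0], [100, -0.048, -0.048, 0, 0], [100, -0.048, -0.048, 0, 0]],
])

```text
time: 1.35
tool_pos: [0.4701, -0.0062, 0.301]
tool_rot: [0.0, 0.221, 0.975, 0.0]
contact_force: [1.0, 0.1, -0.1]
gripper_width: 0.997
grasp_force: 0.0
```

>>> move_arm([
  [[100, -0.048, -0.048, 0, 0], [100, -0.038, -0.038, 0, 0], [100, 0, 0, 0, 0]],
])

```text
time: 1.6
tool_pos: [0.4951, -0.0777, 0.3004]
tool_rot: [-0.0, 0.224, 0.975, -0.001]
contact_force: [0.4, -0.3, 0.0]
gripper_width: 0.997
grasp_force: 0.0
```

```bash
python3 - <<'E'
from h import *
c=np.load('pics/top1.png.npz')
L=ray(c,319.25,235,.115);P=ray(c,296.25,229.25,.101);d=P-L
print(L,P,np.hypot(*d[:2]),np.degrees(np.arctan2(d[1],d[0])))
print(ray(c,390.75,226.75,.096),ray(c,234.2,212.5,.022))
snap('wrist','w1.png')
s=state();print(s['time'],s['tool_pos'],s['tool_rot'],s['joint_pos'])
E
```

```text
[ 0.49608343 -0.07378219  0.115     ] [ 0.51047762 -0.02995544  0.101     ] 0.046130000820731064 71.81807081758289
[ 0.51155086 -0.2202428   0.096     ] [0.56149285 0.09923866 0.022     ]
1.65 [ 0.49456153 -0.07537853  0.3004122 ] [-9.33624748e-04  2.23262522e-01  9.74757906e-01 -6.98212722e-06] [-3.00040106e-01 -2.73063838e-01  1.84056500e+00 -1.53615755e-04
  1.57595246e+00 -1.42051648e+00]
```

View pics/w1.png

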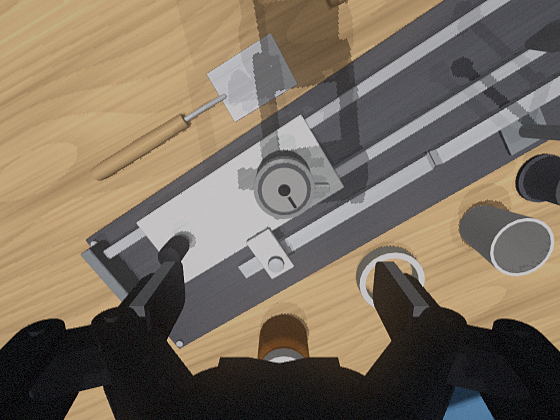

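The wrist view shows the lid centre near (284,190), its stroke pointing to lower right and the pointer lug at (328,183).

```bash
python3 - <<'E'
from h import *
c=np.load('pics/w1.png.npz')
L=ray(c,284.5,190.5,.115);P=ray(c,329,183.5,.101);d=P-L
print(L,P,np.hypot(*d[:2]),np.degrees(np.arctan2(d[1],d[0])))
print('notch',ray(c,435,158,.022))
for k,X in dict(lidtop=L).items(): print(proj(c,X))
im=cv2.imread('pics/w1.png')[130:250,130:470]
cv2.imwrite('pics/crop2.png',cv2.resize(im[:,60:260],None,fx=4,fy=4,interpolation=cv2.INTER_CUBIC))
E
```

```text
[ 0.49810149 -0.07211369  0.115     ] [ 0.51413288 -0.02983428  0.101     ] 0.0452167434814292 69.23441205153244
notch [0.56180946 0.10433067 0.022     ]
[284.5 190.5]
```

View pics/crop2.png

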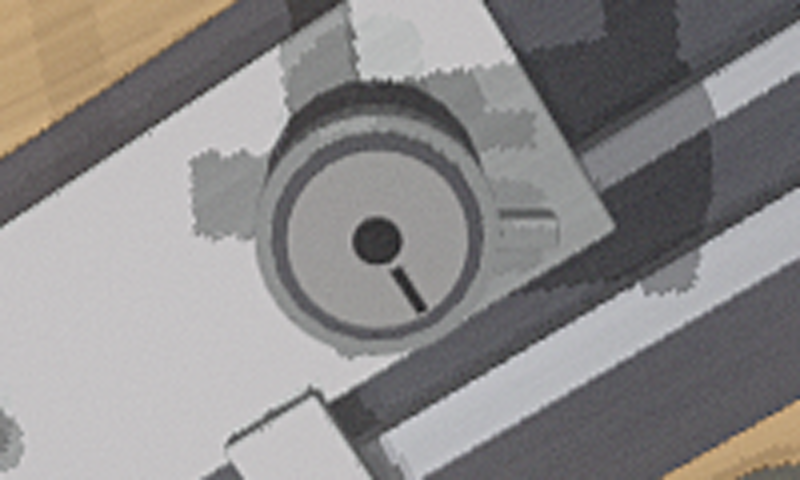

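>>> move_arm([
  [[100, 0, 0, 0.013, 1], [100, 0, 0, 0.013, 1], [100, 0, 0, 0.013, 1], [100, 0, 0, 0.013, 1], [100, 0, 0, 0.013, 1]],
])

```text
time: 2.07
tool_pos: [0.494, -0.0718, 0.2616]
tool_rot: [-0.0, 0.468, 0.884, 0.0]
contact_force: [-0.3, 0.2, -0.8]
gripper_width: 0.997
grasp_force: 0.0
```

>>> move_arm([
  [[100, 0, 0, 0.013, 1], [100, 0, 0, 0.013, 1], [100, 0, 0, 0.013, 1], [100, 0, 0, 0.013, 1], [100, 0, 0, 0.013, 1]],
])

```text
time: 2.48
tool_pos: [0.494, -0.0717, 0.2226]
tool_rot: [-0.0, 0.68, 0.733, -0.0]
contact_force: [0.7, -0.0, -1.1]
gripper_width: 0.995
grasp_force: 0.0
```

>>> move_arm([
  [[100, 0, 0, 0.013, 1], [100, 0, 0, 0.013, 1], [100, 0, 0, 0.013, 1], [100, 0, 0, 0.013, 1], [100, 0, 0, 0, 0]],
])

```text
time: 2.9
tool_pos: [0.4931, -0.0715, 0.1899]
tool_rot: [-0.002, 0.817, 0.577, -0.001]
contact_force: [-0.0, -0.6, -0.0]
gripper_width: 1.0
grasp_force: 0.0
```

```bash
python3 - <<'E'
from h import *
from scipy.spatial.transform import Rotation as Ro
snap('wrist','w2.png')
s=state();q=np.array(s['tool_rot']);R=Ro.from_quat(q[[1,2,3,0]]).as_matrix()
print(s['time'],s['tool_pos'],R.round(3)); print('shift units',R.T@(np.array([.4973,-.0728,.110])-s['tool_pos'])/.6)
E
```

```text
2.95 [ 0.49351315 -0.07175417  0.19092767] [[ 0.331  0.944 -0.002]
 [ 0.944 -0.331  0.001]
 [ 0.    -0.003 -1.   ]]
shift units [0.00043297 0.0068834  0.13486203]
```

View pics/w2.png

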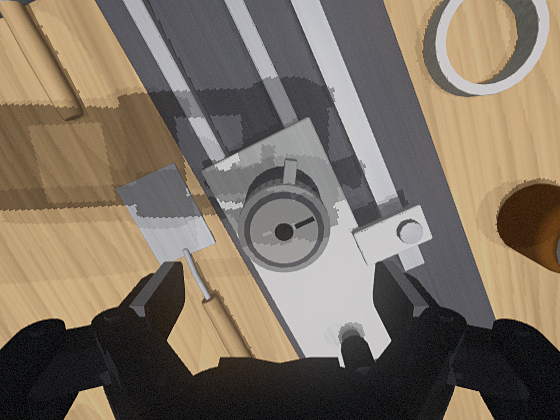

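```bash
python3 - <<'E'
from h import *
from scipy.spatial.transform import Rotation as Ro
c=np.load('pics/w2.png.npz')
L=ray(c,284.3,232,.115);P=ray(c,291.5,161,.105);d=P-L
print(L,P,np.hypot(*d[:2]),np.degrees(np.arctan2(d[1],d[0])),'knob',ray(c,352,350,.096))
s=state();q=np.array(s['tool_rot']);R=Ro.from_quat(q[[1,2,3,0]]).as_matrix()
X=(L*2+[.4961,-.0738,0])/3;X[2]=.110
print(X,R.T@(X-s['tool_pos'])/.6)
E
```

```text
[ 0.49792588 -0.07300651  0.115     ] [ 0.5168214  -0.03310127  0.105     ] 0.04415279410018507 64.66199675364066 knob [ 0.51351313 -0.19080274  0.096     ]
[ 0.49731726 -0.07327101  0.11      ] [-0.0002982   0.00717058  0.13486121]
```

>>> move_arm([
  [[100, 0, 0.007, 0.035, 0], [100, 0, 0, 0.04, 0], [100, 0, 0, 0.04, 0], [100, 0, 0, 0.02, 0], [100, 0, 0, 0, 0]],
])

```text
time: 3.37
tool_pos: [0.4963, -0.0733, 0.1081]
tool_rot: [-0.002, 0.816, 0.578, -0.002]
contact_force: [-0.5, -0.0, -0.8]
gripper_width: 0.999
grasp_force: 0.0
```

>>> move_arm([
  [[0, 0, 0, 0, 0], [0, 0, 0, 0, 0], [0, 0, 0, 0, 0], [0, 0, 0, 0, 0], [0, 0, 0, 0, 0]],
])

```text
time: 3.78
tool_pos: [0.497, -0.0748, 0.1134]
tool_rot: [-0.001, 0.816, 0.577, -0.002]
contact_force: [-10.8, -1.1, 8.8]
gripper_width: 0.693
grasp_force: 63.3
```

>>> move_arm([
  [[0, 0, -0.001, 0, 0.6], [0, 0, 0, 0, 0.6], [0, 0, 0, 0, 0.6], [0, 0, 0, 0, 0.6], [0, 0, 0, 0, 0.6]],
])

```text
time: 4.2
tool_pos: [0.4974, -0.0749, 0.1134]
tool_rot: [0.0, 0.897, 0.441, -0.001]
contact_force: [-7.6, -2.5, 4.6]
gripper_width: 0.694
grasp_force: 63.1
```

```bash
python3 -c "
from h import *
s=state();print({k:np.round(s[k],3) for k in ('tool_pos','tool_rot','contact_force','ft_torque','grasp_force')})"
```

```text
{'tool_pos': array([ 0.497, -0.075,  0.113]), 'tool_rot': array([ 0.   ,  0.897,  0.441, -0.001]), 'contact_force': array([-7.635, -2.467,  4.634]), 'ft_torque': array([0.002, 1.461, 0.114]), 'grasp_force': np.float64(63.102)}
```

>>> move_arm([
  [[0, 0, 0, 0, 0.7], [0, 0, 0, 0, 0.7], [0, 0, 0, 0, 0.7], [0, 0, 0, 0, 0.7], [0, 0, 0, 0, 0.7]],
])

```text
time: 4.62
tool_pos: [0.4978, -0.0748, 0.1134]
tool_rot: [0.0, 0.963, 0.27, -0.001]
contact_force: [-5.3, -2.0, 5.1]
gripper_width: 0.698
grasp_force: 63.3
```

>>> move_arm([
  [[0, 0, 0, 0, 0.6], [0, 0, 0, 0, 0.6], [0, 0, 0, 0, 0.6], [0, 0, 0, 0, 0.4], [0, 0, 0, 0, 0.4]],
])

```text
time: 5.03
tool_pos: [0.498, -0.0747, 0.1134]
tool_rot: [0.0, 0.991, 0.137, -0.0]
contact_force: [-5.4, -1.6, 3.9]
gripper_width: 0.696
grasp_force: 63.4
```

```bash
python3 -c "
from h import *
s=state();print({k:np.round(s[k],3) for k in ('tool_pos','tool_rot','contact_force','ft_torque','grasp_force')})"
```

```text
{'tool_pos': array([ 0.498, -0.075,  0.113]), 'tool_rot': array([ 0.   ,  0.991,  0.137, -0.   ]), 'contact_force': array([-5.432, -1.593,  3.9  ]), 'ft_torque': array([0.177, 0.937, 0.118]), 'grasp_force': np.float64(63.411)}
```

>>> move_arm([
  [[0, 0, 0, 0, 0.4], [0, 0, 0, 0, 0.4], [0, 0, 0, 0, 0.3], [0, 0, 0, 0, 0.3], [0, 0, 0, 0, 0]],
])

```text
time: 5.45
tool_pos: [0.5012, -0.0744, 0.1134]
tool_rot: [0.001, 0.998, 0.067, 0.005]
contact_force: [9.2, 0.9, -9.1]
gripper_width: 0.692
grasp_force: 69.6
```

```bash
python3 -c "
from h import *
s=state();print({k:np.round(s[k],3) for k in ('tool_pos','tool_rot','contact_force','ft_torque','grasp_force')})"
```

```text
{'tool_pos': array([ 0.501, -0.074,  0.113]), 'tool_rot': array([0.001, 0.998, 0.067, 0.005]), 'contact_force': array([ 9.197,  0.915, -9.135]), 'ft_torque': array([ 0.079, -1.723,  1.562]), 'grasp_force': np.float64(69.629)}
```

>>> move_arm([
  [[0, 0, 0, 0, 0], [100, 0, 0, 0, 0], [100, 0, 0, 0, 0], [100, 0, 0, 0, 0], [100, 0, 0, 0, 0]],
])

```text
time: 5.87
tool_pos: [0.4984, -0.0744, 0.1122]
tool_rot: [0.0, 0.998, 0.065, 0.001]
contact_force: [-0.2, -0.4, 0.3]
gripper_width: 1.0
grasp_force: 0.0
```

>>> move_arm([
  [[100, 0, 0, -0.03, 0], [100, 0, 0, -0.06, 0], [100, 0, 0, -0.06, 0], [100, 0, 0.03, 0, 0], [100, 0, 0.03, 0, 0]],
])

```text
time: 6.28
tool_pos: [0.5045, -0.1105, 0.2055]
tool_rot: [0.002, 0.998, 0.066, 0.003]
contact_force: [-0.1, -0.1, -0.7]
gripper_width: 1.0
grasp_force: 0.0
```

```bash
python3 - <<'E'
from h import *
from scipy.spatial.transform import Rotation as Ro
a,_=snap('wrist','w3.png');b,_=snap('top','top2.png')
b=cv2.resize(b[165:265,220:420],None,fx=3,fy=3,interpolation=cv2.INTER_CUBIC)
cv2.imwrite('pics/both.png',np.vstack([cv2.resize(a[:,:],(400,300)),b[:,:400]])[:,:,::-1] if 0 else np.hstack([cv2.resize(a,(400,300)),b[:,80:480]])[:,:,::-1])
s=state();q=np.array(s['tool_rot']);R=Ro.from_quat(q[[1,2,3,0]]).as_matrix()
print(s['time'],s['tool_pos'],R.round(3)); print('shift units',R.T@(np.array([.5137,-.2217,.084])-s['tool_pos'])/.6)
E
```

```text
6.3833 [ 0.50312456 -0.11160261  0.20257113] [[ 0.992  0.128  0.002]
 [ 0.128 -0.992 -0.001]
 [ 0.002  0.002 -1.   ]]
shift units [-0.00630883  0.18391914  0.19790997]
```

View pics/both.png

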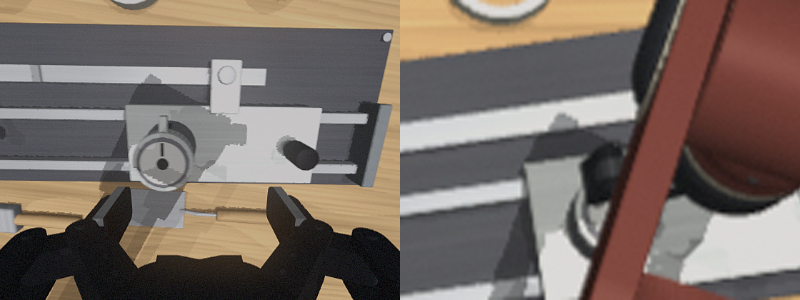

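The wrist view shows the pointer aligned with the lid stroke, so the ring is locked. The knob top is near (425,218) in the full picture and the notch near (52,103).

```bash
python3 - <<'E'
from h import *
c=np.load('pics/w3.png.npz')
im=cv2.imread('pics/w3.png')
g=cv2.cvtColor(im,cv2.COLOR_BGR2GRAY)[185:245,380:460]
cv2.imwrite('pics/crop3.png',cv2.resize(np.hstack([im[185:245,380:460],im[190:250,190:270],im[75:135,20:100]]),None,fx=3.3,fy=3.3,interpolation=cv2.INTER_CUBIC))
E
```

```text
(no output)
```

View pics/crop3.png

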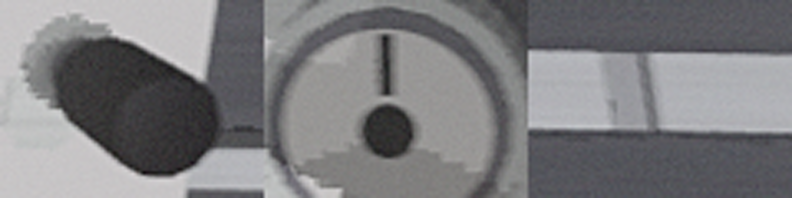

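```bash
python3 - <<'E'
from h import *
c=np.load('pics/w3.png.npz')
K=ray(c,431.5,223.5,.096);L=ray(c,227.6,229.4,.115);N=ray(c,51.2,102.9,.022)
d=(L-K)[:2];print(K,L,N,np.hypot(*d)); y=d/np.hypot(*d);x=np.array([y[1],-y[0]]);print(y)
for KK,LL,NN in [(K,L,N)]+[(np.array([.5116,-.2202]),np.array([.4961,-.0738]),np.array([.5615,.0992]))]:
  M=KK[:2]*.5+LL[:2]*.5; r=NN[:2]-M; print('x',r@x,'travel',r@y-.010)  # plunger 85 from knob, mid of knob-ring 75
E
```

```text
[ 0.51558688 -0.22525099  0.096     ] [ 0.49807882 -0.07652147  0.115     ] [0.56210773 0.10101141 0.022     ] 0.14975647426648925
[-0.1169102   0.99314249]
x 0.08434523480637053 travel 0.2337080535395386
x 0.08603795619799687 travel 0.22777180781848713
```

>>> move_arm([
  [[100, -0.004, 0.06, 0, 0.15], [100, 0, 0.065, 0, 0], [100, 0, 0.064, 0, 0], [100, 0, 0, 0.04, 0], [100, 0, 0, 0.04, 0]],
])

```text
time: 6.8
tool_pos: [0.5147, -0.2249, 0.1544]
tool_rot: [0.001, 0.998, 0.056, 0.002]
contact_force: [0.8, 0.6, -1.2]
gripper_width: 0.999
grasp_force: 0.0
```

>>> move_arm([
  [[100, 0, 0, 0.04, 0], [100, 0, 0, 0.04, 0], [100, 0, 0, 0.038, 0], [100, 0, 0, 0, 0], [100, 0, 0, 0, 0]],
])

```text
time: 7.22
tool_pos: [0.5125, -0.2216, 0.0807]
tool_rot: [-0.001, 0.998, 0.057, -0.002]
contact_force: [-0.2, 0.8, 0.2]
gripper_width: 0.998
grasp_force: 0.0
```

>>> move_arm([
  [[0, 0, 0, 0, 0], [0, 0, 0, 0, 0], [0, 0, 0, 0, 0], [0, 0, 0, 0, 0], [0, 0, 0, 0, 0]],
])

```text
time: 7.63
tool_pos: [0.5143, -0.2233, 0.0835]
tool_rot: [0.001, 0.998, 0.057, 0.001]
contact_force: [-0.1, -4.9, 6.5]
gripper_width: 0.302
grasp_force: 9.3
```

>>> move_arm([
  [[0, 0, 0, 0, 0], [0, 0, 0, 0, 0], [0, 0, 0, 0, 0], [0, 0, 0, 0, 0]],
])

```text
time: 7.97
tool_pos: [0.5143, -0.2233, 0.0837]
tool_rot: [0.001, 0.998, 0.057, 0.001]
contact_force: [-2.0, -0.0, 6.2]
gripper_width: 0.292
grasp_force: 59.0
```

```bash
python3 - <<'E'
from h import *
from scipy.spatial.transform import Rotation as Ro
s=state();q=np.array(s['tool_rot']);R=Ro.from_quat(q[[1,2,3,0]]).as_matrix()
print(s['time'],s['tool_pos'],R.round(3),s['ft_torque'])
y=np.array([-.1160,.9932,0]);print('rail y in tool',R.T@y)
E
```

```text
7.9667 [ 0.51429454 -0.22330471  0.08369056] [[ 0.993  0.114  0.001]
 [ 0.114 -0.993 -0.001]
 [ 0.001  0.001 -1.   ]] [-0.06163463  0.20312518 -0.04271969]
rail y in tool [-0.00177533 -0.99994862 -0.00136086]
```

>>> move_arm([
  [[0, 0, -0.01, 0, 0], [0, 0, -0.025, 0, 0], [0, 0, -0.035, 0, 0], [0, 0, -0.035, 0, 0], [0, 0, -0.035, 0, 0]],
])

```text
time: 8.38
tool_pos: [0.5046, -0.14, 0.0837]
tool_rot: [0.002, 0.998, 0.057, 0.001]
contact_force: [-0.4, -5.6, 5.2]
gripper_width: 0.292
grasp_force: 60.4
```

>>> move_arm([
  [[0, 0, -0.035, 0, 0], [0, 0, -0.035, 0, 0], [0, 0, -0.035, 0, 0], [0, 0, -0.025, 0, 0], [0, 0, -0.01, 0, 0]],
])

```text
time: 8.8
tool_pos: [0.4946, -0.0547, 0.0837]
tool_rot: [0.001, 0.998, 0.058, 0.0]
contact_force: [-3.3, -3.4, 7.2]
gripper_width: 0.286
grasp_force: 60.6
```

```bash
python3 - <<'E'
from h import *
im,c=snap('wrist','w4.png'); snap('top','top3.png'); snap('scene','scene3.png')
s=state(); p=np.array(s['tool_pos']);y=np.array([-.1160,.9932,0])
print(s['time'],p,s['contact_force'],(p-[.5143,-.2233,0])@y,(np.array([.5619,.1003,0])-p)@y-.085)
cv2.imwrite('pics/v4.png',np.hstack([cv2.resize(im,(400,300)),cv2.resize(cv2.imread('pics/scene3.png')[:,:,::-1][120:270,240:440],(400,300))])[:,:,::-1])
E
```

```text
8.95 [ 0.49464765 -0.05483022  0.08366543] [-4.13966375  0.83761515 10.19130388] 0.16960385677767623 0.061274063222323746
```

View pics/v4.png

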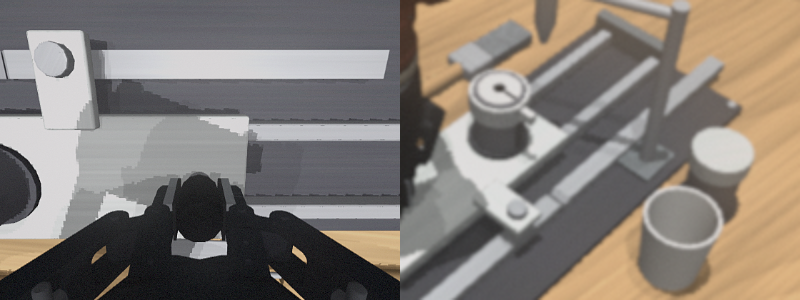

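The wrist view shows the knob held between the pads, the housing at (55,60) and the notch at the left edge, about (5,65) half-scaled. The scene crop shows the ring still locked.

```bash
python3 - <<'E'
from h import *
c=np.load('pics/w4.png.npz'); im=cv2.imread('pics/w4.png',0)
print(im[90,:22])
for u in (2,5,8):
    N=ray(c,u,90,.022); print(N,(N-[.49465,-.05483,0])@[-.1160,.9932,0]-.085)
E
```

```text
[169 168 167 177 149  41  58 154 164 169 197 195 194 192 191 193 191 193
 192 192 191 194]
[0.56294671 0.09926267 0.022     ] 0.06012241859070573
[0.56312942 0.09769862 0.022     ] 0.058547810275123915
[0.56331214 0.09613453 0.022     ] 0.05697316758860453
```

>>> move_arm([
  [[0, 0, -0.015, 0, 0], [0, 0, -0.025, 0, 0], [0, 0, -0.025, 0, 0], [0, 0, -0.01, 0, 0], [0, 0, 0, 0, 0]],
])

```text
time: 9.37
tool_pos: [0.4894, -0.0099, 0.0837]
tool_rot: [-0.0, 0.998, 0.058, 0.0]
contact_force: [-3.4, -0.4, 8.9]
gripper_width: 0.295
grasp_force: 60.8
```

>>> move_arm([
  [[0, 0, -0.008, 0, 0], [0, 0, -0.006, 0, 0], [0, 0, 0, 0, 0]],
])

```text
time: 9.62
tool_pos: [0.4885, -0.0022, 0.0836]
tool_rot: [0.0, 0.998, 0.058, 0.0]
contact_force: [-4.1, 0.6, 10.3]
gripper_width: 0.288
grasp_force: 60.8
```

>>> move_arm([
  [[0, 0, -0.003, 0, 0], [0, 0, 0, 0, 0]],
])

```text
time: 9.78
tool_pos: [0.4883, -0.0007, 0.0836]
tool_rot: [0.0, 0.998, 0.057, 0.0]
contact_force: [-5.0, -0.1, 9.3]
gripper_width: 0.286
grasp_force: 60.8
```

>>> move_arm([
  [[0, 0, -0.003, 0, 0], [0, 0, 0, 0, 0]],
])

```text
time: 9.95
tool_pos: [0.4881, 0.0012, 0.0837]
tool_rot: [-0.0, 0.998, 0.057, 0.0]
contact_force: [-4.8, 0.5, 9.6]
gripper_width: 0.29
grasp_force: 60.8
```

>>> move_arm([
  [[0, 0, -0.003, 0, 0], [0, 0, 0, 0, 0]],
])

```text
time: 10.12
tool_pos: [0.4878, 0.0034, 0.0837]
tool_rot: [-0.001, 0.998, 0.057, -0.0]
contact_force: [-4.4, 2.5, 9.0]
gripper_width: 0.286
grasp_force: 60.9
```

>>> move_arm([
  [[0, 0, -0.002, 0, 0], [0, 0, 0, 0, 0]],
])

```text
time: 10.28
tool_pos: [0.4876, 0.0051, 0.0836]
tool_rot: [-0.001, 0.998, 0.057, -0.0]
contact_force: [-4.9, 5.7, 10.4]
gripper_width: 0.285
grasp_force: 61.0
```

>>> move_arm([
  [[0, 0, -0.002, 0, 0], [0, 0, 0, 0, 0]],
])

```text
time: 10.45
tool_pos: [0.4875, 0.0065, 0.0837]
tool_rot: [-0.001, 0.998, 0.057, -0.0]
contact_force: [-4.4, 6.2, 10.9]
gripper_width: 0.287
grasp_force: 61.0
```

>>> move_arm([
  [[0, 0, -0.002, 0, 0], [0, 0, 0, 0, 0]],
])

```text
time: 10.62
tool_pos: [0.4873, 0.0077, 0.0836]
tool_rot: [-0.001, 0.998, 0.057, -0.0]
contact_force: [-4.9, 5.5, 10.5]
gripper_width: 0.288
grasp_force: 61.0
```

```bash
python3 - <<'E'
from h import *
s=state(); print(s['time'],s['tool_pos'],s['contact_force'])
for i in range(3):
    grab_frame('wrist'); s=state(); print(s['tool_pos'],s['contact_force'])
E
```

```text
10.6167 [0.48732591 0.00768667 0.08362325] [-4.89651839  5.52903256 10.46467116]
[0.48735189 0.00767    0.08366179] [-3.78770815  5.9051272  11.25921801]
[0.48732542 0.00767218 0.08364672] [-3.92125336  5.27048685 10.30720635]
[0.48734282 0.00767538 0.08365176] [-4.3263801   6.18225949 10.33110968]
```

>>> move_arm([
  [[0, 0, -0.002, 0, 0], [0, 0, 0, 0, 0]],
])

```text
time: 10.93
tool_pos: [0.4873, 0.0082, 0.0837]
tool_rot: [-0.0, 0.998, 0.057, 0.0]
contact_force: [-4.9, 1.1, 10.8]
gripper_width: 0.29
grasp_force: 60.8
```

>>> move_arm([
  [[0, 0, -0.002, 0, 0], [0, 0, 0, 0, 0]],
])

```text
time: 11.1
tool_pos: [0.4872, 0.0085, 0.0837]
tool_rot: [0.001, 0.998, 0.057, 0.0]
contact_force: [-3.9, -2.9, 9.4]
gripper_width: 0.29
grasp_force: 60.8
```

>>> move_arm([
  [[0, 0, -0.0015, 0, 0], [0, 0, 0, 0, 0]],
])

```text
time: 11.27
tool_pos: [0.4872, 0.0087, 0.0836]
tool_rot: [0.001, 0.998, 0.057, 0.0]
contact_force: [-4.3, -4.8, 8.7]
gripper_width: 0.294
grasp_force: 60.8
```

The force along the rail changed sign at y of about 0.0083, so the ball is seated. I'll back off to neutral.

>>> move_arm([
  [[0, 0, 0.002, 0, 0], [0, 0, 0, 0, 0], [0, 0, 0, 0, 0], [0, 0, 0, 0, 0], [0, 0, 0, 0, 0]],
])

```text
time: 11.68
tool_pos: [0.4873, 0.0083, 0.0836]
tool_rot: [0.0, 0.998, 0.057, 0.0]
contact_force: [-3.6, -1.5, 9.3]
gripper_width: 0.292
grasp_force: 60.8
```

```bash
python3 - <<'E'
from h import *
im,c=snap('scene','scene4.png'); w,_=snap('wrist','w5.png')
s=state(); print(s['time'],s['tool_pos'],s['contact_force'],s['grasp_force'])
cv2.imwrite('pics/v5.png',np.hstack([cv2.resize(w,(400,300)),cv2.resize(im[90:240,270:470],(400,300))])[:,:,::-1])
E
```

```text
11.7833 [0.48727296 0.00829842 0.08366184] [-4.63639408 -2.30124516 10.20837748] 60.81320643424988
```

View pics/v5.png

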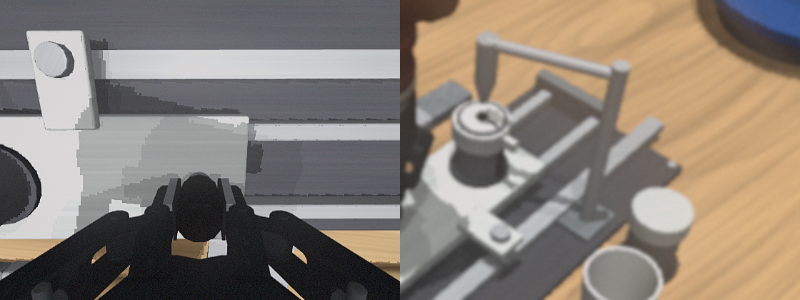

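The flask sits under the nozzle, the notch is hidden under the ball housing, the ring is still locked, and the knob is held at 61 N. I'm handing it in.

```bash
python3 -c "
from h import *
print(job.job_done())"
```

```text
the job is handed in; nothing more can be done
None
```

I turned the closing ring to its hard stop, slid the carriage until the ball dropped into the notch, kept the gripper on the knob and handed the job in at about 12 s; the hand-in did not report a verdict.

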